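# Find the hidden catch of the inlaid box

### The job

The spare keys are in the wooden box with the five star-inlaid panels along its front, and one of those panels, nothing shows which, is a hidden push catch. Feel lightly along the panels with your fingertips until one gives, press it in so that the lid springs open by itself, then take your hand away. Do not pull or push the lid itself, and leave the things standing beside the box where they are.

Things in the scene. Friction and masses are not known exactly. Their poses are not given: they have to be found in the camera images.
- keepsake_box: Fixed wooden box, 200 mm deep (its x), 280 mm wide (its y), 75 mm high. Origin: centre of its underside, on the shelf; z up; its -x side is the front and faces the robot. The top is, from the front: a 12 mm rail, a row of five inlaid panels (see band_middle), a 12 mm rail, then the lid over the rear 132 mm. The inlay cracks under a jab of more than 250 N.
- band_middle (a point): Centre of the top face of the middle one of five look-alike dark wood panels with a pale star; axes as the box; it lies at x -67, y 0, z 73.5 mm in the box frame. The panels are 40 mm (x) by 48 mm (y), centred at y = -100, -50, 0, 50, 100 mm, their tops level, 1.5 mm below the rails. Four are rigid; one, at any of the five places, is the catch (catch).
- catch (a joint): How far the catch panel is pressed straight down, in m: 0 level with the others, 0.006 fully in. A spring returns it: about 1.5 N starts it, about 5 N takes it fully in. The lid is let go at about 4 mm, so press it fully. The whole fingertip must lie within the panel, else it rests on a rigid neighbour or rail. Which place it is at is not known.
- box_lid (a joint): Opening of the box lid in rad: 0 shut, 0.5 fully open. Hinged along the far (+x) edge of the box; the front edge rises. Once let go, its spring raises it in about 1 s to 0.5, where it stays, its front edge then about 60 mm above the box top. It cannot be opened while latched.
- lid_edge (a point): Middle of the lid's front edge, on its top face; when shut, 36 mm behind (+x) the centres of the panels.
- eye_disc: Loose green glass evil-eye disc lying flat, 70 mm across, 10 mm thick. Origin: centre of underside. Stands beside the box.
- bead_loop: Loose coiled loop of olive-wood prayer beads, 98 mm across, 10 mm high. Origin: centre of underside. Lies beside the box.
- key_dish: Loose white ceramic dish, 104 mm across, 32 mm high. Origin: centre of underside. Stands beside the box.
- acrylic_box: Loose clear acrylic box, 70 x 85 x 50 mm, its flip-top lid standing slightly open (up to about 90 mm high). Origin: centre of underside. Stands beside the box.

How it is judged:
On the way, in this order (a step that is already met when the one before it is completed fails the run):
1. the catch panel is being pressed in while the lid is still shut (value of joint catch above 0.002 m and contact force between the fingers and anything else above 0.3 N), for 0.02 s.
2. the lid springs open (value of joint box_lid above 0.4 rad), for 0.2 s.
At the end, for the whole second after the job is handed in: The box lid stands open (over 0.4 rad), the catch panel has sprung back to within 1 mm of level, and the four things beside the box are within 15 mm of where they stood (value of joint box_lid above 0.4 rad and value of joint catch below 0.001 m and distance of each of eye_disc, bead_loop, key_dish, acrylic_box from where it was at the start of the episode below 0.015 m); the robot touches nothing.
It fails at once if the lid is pushed or pried with more than 5 N instead of opening by itself (contact force between any of the fingers, the arm and box_lid above 5 N).
It fails at once if the fingers jab or lean on something with more than 250 N (contact force between the fingers and anything else above 250 N).
It fails at once if one of the things beside the box is lifted, carried or shifted by more than 15 mm (distance of any of eye_disc, bead_loop, key_dish, acrylic_box from where it was at the start of the episode above 0.015 m).
It also fails if it takes over 48 s, if anything falls off the work surface, if the arm or the gripper's body presses on something with over 40 N, if the wrist force passes 120 N, or if a joint passes its speed limit or range.

### The arm

A 6-joint arm with a two-finger parallel gripper is mounted at the origin on the work surface. World frame = base frame: x ahead of the robot, y to its left, z up, the work surface at z = 0. Lengths are in m, angles in rad, forces in N, time in s.
With the tool pointing down it reaches from about 0.4 to 0.825 m from the base axis. Payload 7 kg.
Tool frame: the origin (TCP) lies at the very end of the fingers, on their centre line; the grasp point (between the pads) lies 19 mm behind it; z points along the fingers, y is the line along which they close (so a half turn about z gives the same grasp; the last joint's range is limited). The gripper opens to 85 mm and grips with 20 to 120 N. Pads are 22 mm wide; open, the fingers measure 114 mm over their backs; the gripper's body (76 mm by 85 mm) begins 54 mm behind the grasp point. The pads swing forward as they close: fully open they stand 13 mm farther back than shut.
Start: joints at [0.288, 0.359, 0.012, 0, -1.224, -0.288], TCP at [0.675, -0, 0.231] pointing down, gripper open.
Joint ranges: [-3.07, 3.07], [-1.43, 2.12], [-1.02, 1.25], [-3.03, 1.67], [-3.05, -0], [-3.03, 3.03]. Speed limits (rad/s): [2.39, 2.39, 3.01, 3.14, 3.14, 3.14].

### API

Orientations are given as a unit quaternion [x, y, z, w].
In Python, from rig import env, set_gripper, read_state, viewer, order gives the robot as it stands. Calls block until the motion is done:
- env.goto(position, orientation): joint-space move of the TCP to a pose.
- env.move_straight(position, orientation=None, velocity=0.15, guard=None): straight line of the TCP; orientation=None keeps the orientation; velocity is the mean speed in m/s. With guard (N) it stops when the force on the tool has changed by that much, and returns True; else False.
- env.goto_joints(angles): joint-space move.
- set_gripper(opening, squeeze=None): opening from 0.0 (shut) to 1.0 (fully open); squeeze is the grip in N (None keeps the last); returns when the fingers have stopped.
- env.dwell(seconds).
- env.inverse_kinematics(position, orientation): joint angles nearest the present ones, or None.
- read_state(): the state.
- viewer.read_camera(name): name is "scene" or "side" or "wrist"; returns the picture (384x512x3 uint8, red, green, blue); there is no depth.
- viewer.camera_params(name): a dict with "fovy" (degrees; the focal length in pixels is half the picture's height over the tangent of half this angle, whatever the lens; pixels are square), "cx", "cy" (the principal point, pixels), "distortion" ([k1, k2, p1, p2, k3] as OpenCV has them; the pictures are not rectified), "position" and "orientation" of the camera in the world; the wrist camera has in their place "tool_from_camera" (4x4, takes a point from camera to tool coordinates, whose origin is the TCP and whose axes are the flange's). Camera axes: x right, y up, looking along -z (the intrinsics and any distortion apply to the point x, -y, -z); pixel columns grow to the right and rows downward; lengths in m; the calibration is good to about 2 mm. A picture is of the moment at which its call begins: read the wrist's pose just before it. camera_params takes no time and is no camera call.
A pose or a line that the arm cannot do raises env.PlanningError and nothing moves.
- order.sign_off(): hands the job in; it is judged then, once.
The state is a dict: "t": time; "joints": joint angles; "qd": joint speeds; "joint_efforts": joint torques, N m; "ee_pos": TCP position; "tcp_rot": TCP orientation; "contact_force": force on the tool from outside, world axes, zero at the start; "wrist_torque": the same for the moment, N m; "finger_gap": opening from 0.0 (shut) to 1.0 (fully open); "finger_force": force on a finger pad.
Only numpy, scipy, OpenCV 4.12 (cv2) and the standard library are available. Lean on these libraries where they do the work, as an engineer would, in place of code of your own. Each camera call takes 0.05 s, during which the arm holds its last target. There are 200 camera calls.

## Working session

There is one attempt and no reset: what is moved stays moved. The work goes in short steps, each a Python script; the robot and the scene stay as the last script left them, time stands still between calls to the robot, and variables do not carry over. Pictures are saved under pics/ and viewed, at most 10 in all, crops included, and the job is handed in when it is done.

```bash
ls; mkdir -p pics; python3 - <<'E'
from rig import env, set_gripper, read_state, viewer, order
import cv2
s=read_state();print(s['t'],s['ee_pos'],s['tcp_rot'],s['finger_gap'])
ims=[]
for n in("scene","side","wrist"):
    p=viewer.camera_params(n);print(n,p)
    im=viewer.read_camera(n)[:,:,::-1];cv2.imwrite(f'pics/{n}0.png',im)
E
```

```text
pics
0.0 [ 6.74527377e-01 -2.00581220e-05  2.30389402e-01] [-7.07087776e-01  7.07125329e-01  5.08245176e-04 -6.22119460e-04] 1.0015160324630565
scene {'fovy': 51.06377532877321, 'cx': 250.87775544190788, 'cy': 194.30728053978984, 'distortion': array([-0.07633693,  0.        ,  0.        ,  0.        ,  0.        ]), 'position': array([1.22063421, 0.39066821, 0.54441692]), 'orientation': array([0.22936458, 0.41284167, 0.7661217 , 0.43590272])}
side {'fovy': 49.38853750367455, 'cx': 258.9978877186224, 'cy': 189.72500845722507, 'distortion': array([-0.14396887,  0.        ,  0.        ,  0.        ,  0.        ]), 'position': array([ 0.49083556, -0.70535186,  0.91427489]), 'orientation': array([ 0.35409715, -0.03101483, -0.07718004,  0.9315023 ])}
wrist {'fovy': 66.03788186114161, 'cx': 254.80937874139002, 'cy': 193.2524008993238, 'distortion': array([-0.044292,  0.      ,  0.      ,  0.      ,  0.      ]), 'tool_from_camera': array([[-4.97377464e-04,  9.52294744e-01,  3.05179410e-01,
         7.88361473e-02],
       [ 9.99999549e-01,  2.26744162e-04,  9.22244280e-04,
         3.37493002e-04],
       [ 8.09050732e-04,  3.05179731e-01, -9.52294428e-01,
        -1.42460886e-01],
       [ 0.00000000e+00,  0.00000000e+00,  0.00000000e+00,
         1.00000000e+00]])}
```

View pics/scene0.png

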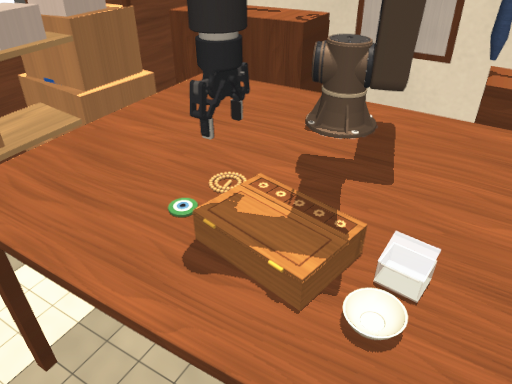

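View pics/wrist0.png

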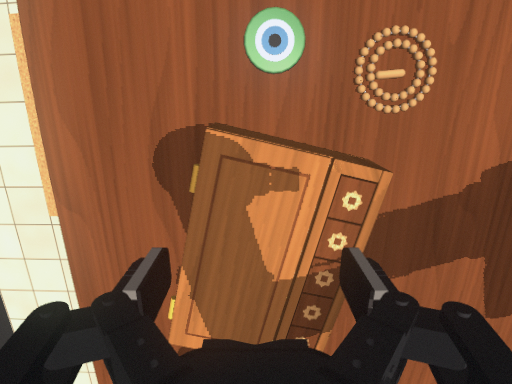

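```bash
cat > h.py <<'E'
import numpy as np, cv2
from scipy.spatial.transform import Rotation as R
from rig import env, set_gripper, read_state, viewer, order
def ray(n,px,s=None):
    p=viewer.camera_params(n); f=192/np.tan(np.radians(p['fovy'])/2)
    K=np.array([[f,0,p['cx']],[0,f,p['cy']],[0,0,1]])
    u=cv2.undistortPoints(np.array(px,float).reshape(-1,1,2),K,p['distortion'])[:,0]
    d=np.c_[u[:,0],-u[:,1],-np.ones(len(u))]
    if n=='wrist':
        T=p['tool_from_camera']; Rt=R.from_quat(s['tcp_rot'])
        return np.array(s['ee_pos'])+Rt.apply(T[:3,3]), Rt.apply(d@T[:3,:3].T)
    return p['position'], R.from_quat(p['orientation']).apply(d)
def plane(n,px,z,s=None):
    o,d=ray(n,px,s); return o+d*((z-o[2])/d[:,2])[:,None]
def stars(im,roi):
    x0,y0,x1,y1=roi; h=cv2.cvtColor(im[y0:y1,x0:x1],cv2.COLOR_BGR2HSV).astype(int)
    return h
E
python3 - <<'E'
from h import *
s=read_state()
w=plane('wrist',[(352,200.5),(338,241.5),(324,279),(312,312.5)],.0735,s)
c=plane('scene',[(263.5,185),(282.5,190.5),(301.5,202),(319.5,213),(340,224)],.0735)
for a in(w,c):print(a.round(4),np.linalg.norm(np.diff(a,axis=0),axis=1).round(4))
im=cv2.imread('pics/scene0.png')[165:245,235:365];cv2.imwrite('pics/sc_crop.png',cv2.resize(im,None,fx=6,fy=6,interpolation=cv2.INTER_CUBIC))
E
```

```text
[[0.5696 0.0254 0.0735]
 [0.5805 0.0744 0.0735]
 [0.5927 0.1236 0.0735]
 [0.6038 0.1719 0.0735]] [0.0502 0.0507 0.0496]
[[0.5704 0.0278 0.0735]
 [0.5691 0.0739 0.0735]
 [0.5879 0.1274 0.0735]
 [0.6047 0.1744 0.0735]
 [0.6179 0.2221 0.0735]] [0.0461 0.0568 0.0499 0.0495]
```

View pics/sc_crop.png

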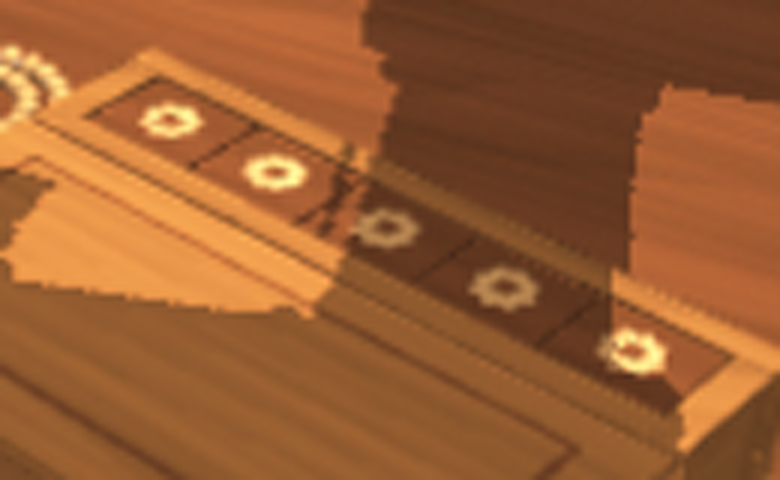

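View pics/side0.png

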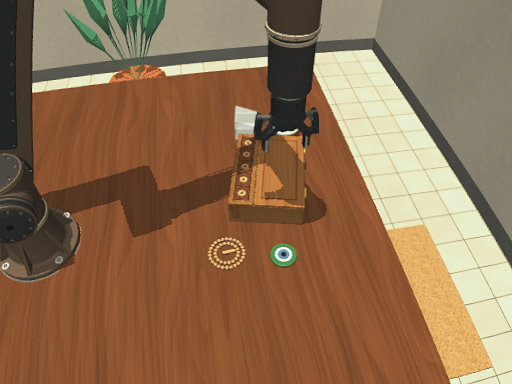

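The wrist view shows the five stars, seen at (352,200), (338,241), (324,279), (312,312) with the fifth hidden by the gripper. The scene view shows all five from (263,185) to (340,223). Both give 50 mm spacing at z = 73.5 mm, which matches the box standing on the table with a yaw of about -13°. The beads and disc are off the -y end, and the acrylic box and dish are off the +y end.

```bash
cat >> h.py <<'E'
def frame(yaw,sgn=1):
    bx=np.array([np.cos(yaw),np.sin(yaw),0]); by=np.array([-bx[1],bx[0],0])
    q=R.from_matrix(np.c_[-bx*sgn,by*sgn,[0,0,-1]]).as_quat()
    return bx,by,q
E
python3 - <<'E'
from h import *
yaw=-np.radians(13.1); m=np.array([.591,.124,0])
for sg in(1,-1):
    bx,by,q=frame(yaw,sg); print(sg,[None if (j:=env.inverse_kinematics(m+by*k+[0,0,.075],q)) is None else np.round(j,2) for k in(-.1,0,.1)])
bx,by,q=frame(yaw,1)
set_gripper(0.0)
try: env.goto(m-.03*bx+[0,0,.21],q)
except env.PlanningError as e: print(e)
env.dwell(.2)
s=read_state();print(s['t'],s['ee_pos'],s['contact_force'],s['finger_gap'])
cv2.imwrite('pics/w1.png',viewer.read_camera('wrist')[:,:,::-1])
E
```

```text
1 [array([ 0.39,  0.34, -0.42,  0.  , -0.81, -2.19]), array([ 0.53,  0.39, -0.34,  0.  , -0.84, -2.33]), array([ 0.64,  0.45, -0.23,  0.  , -0.89, -2.44])]
-1 [array([ 0.39,  0.34, -0.42,  0.  , -0.81,  0.95]), array([ 0.53,  0.39, -0.34,  0.  , -0.84,  0.81]), array([ 0.64,  0.45, -0.23,  0.  , -0.89,  0.7 ])]
2.925 [0.56190333 0.13066878 0.20994922] [-0.91113082  0.09506521 -0.46669036] 0.000797425895654025
```

View pics/w1.png

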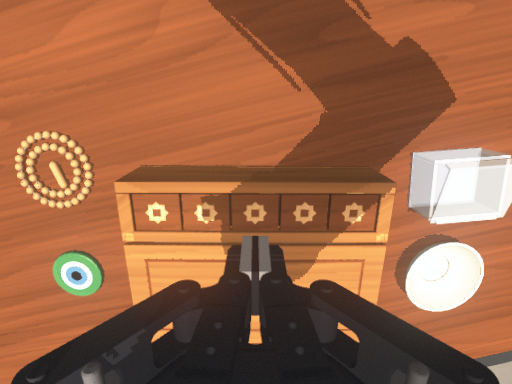

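The close view shows the five stars in a level row at row 213, columns 157 to 353. The yaw is therefore right. The acrylic box starts at column 410, clear of the box's end.

```bash
python3 - <<'E'
from h import *
yaw=-np.radians(13.1); bx,by,q=frame(yaw)
s=read_state()
P=plane('wrist',[(157,213),(206,213),(255,213),(304,213),(353,213)],.0735,s)
d=P[4]-P[0]; print(P.round(4),np.linalg.norm(d)/4,np.degrees(np.arctan2(-d[0],d[1])))
m=P.mean(0); print(m)
m=m-.003*bx; m[2]=0
for k in(0,1,2,-1,-2):
    top=m+by*.05*k
    env.move_straight(top+[0,0,.09],q,velocity=.12 if k else .15)
    f0=np.array(read_state()['contact_force'])
    hit=env.move_straight(top+[0,0,.064],velocity=.015,guard=8)
    s=read_state(); print(k,hit,round(s['t'],2),np.round(s['ee_pos'],4),np.round(s['contact_force']-f0,2))
    env.dwell(.1)
    if s['ee_pos'][2]<.0705: print('catch?',np.round(read_state()['contact_force']-f0,2));break
    env.move_straight(top+[0,0,.09],velocity=.08)
else: print('none')
cv2.imwrite('pics/s2.png',viewer.read_camera('scene')[:,:,::-1])
print(read_state()['t'])
E
```

```text
[[0.5707 0.0255 0.0735]
 [0.582  0.0743 0.0735]
 [0.5932 0.1228 0.0735]
 [0.6046 0.1712 0.0735]
 [0.616  0.22   0.0735]] 0.0499229646672836 -13.125034283513862
[0.59328557 0.12277453 0.0735    ]
0 True 5.03 [0.5903 0.1234 0.0736] [-1.19 -0.27  4.93]
1 True 7.42 [0.6017 0.1722 0.0676] [-0.63 -0.69  5.54]
catch? [-1.2  -0.79  4.54]
7.575
```

View pics/s2.png

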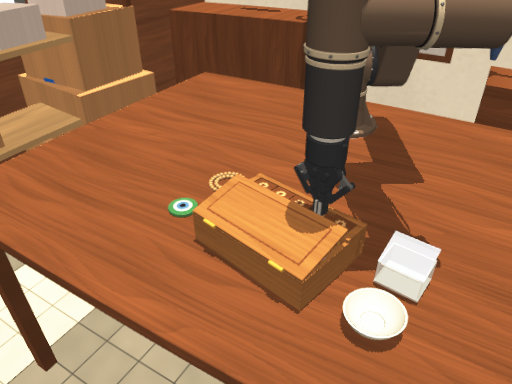

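Panel +1 gave by 6 mm, to z = 67.6 mm. The picture shows the lid already starting to rise, so I'm backing the hand away, up and to the front.

```bash
python3 - <<'E'
from h import *
bx,by,q=frame(-np.radians(13.1)); p=np.array(read_state()['ee_pos'])
env.move_straight(p+[0,0,.015],velocity=.1)
env.move_straight(p-bx*.06+[0,0,.14],velocity=.15)
env.dwell(1.5)
s=read_state();print(s['t'],s['ee_pos'],s['contact_force'])
cv2.imwrite('pics/s3.png',viewer.read_camera('scene')[:,:,::-1])
E
```

```text
10.4583 [0.54321059 0.18577851 0.20757021] [-1.52248495e-01 -2.39518861e-04  4.26958033e-01]
```

View pics/s3.png

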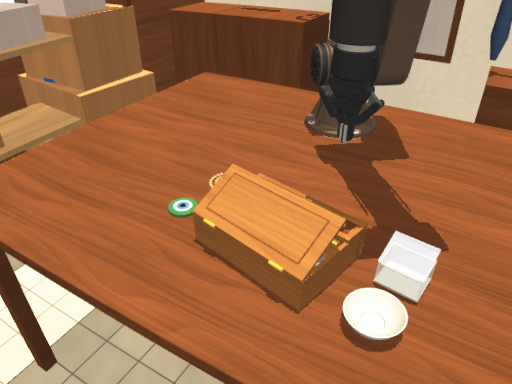

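The lid stands raised, with its front-left corner at about (233,165), and the side items haven't moved. I'll check that corner against the expected 0.5 rad before handing in.

```bash
python3 - <<'E'
from h import *
bx,by,q=frame(-np.radians(13.1)); c=np.array([.5933,.1228,0])+.067*bx
o,d=ray('scene',[(233,165)]); d=d[0]/np.linalg.norm(d[0])
best=min(((np.linalg.norm(np.cross(c+bx*(.1-.132*np.cos(a))+by*y+[0,0,.075+.132*np.sin(a)]-o,d)),a,y) for a in np.arange(0,.6,.02) for y in (-.14,-.135,-.13)))
print(best)
if best[1]>.42: print(order.sign_off())
E
```

```text
(np.float64(0.0023529126566557315), np.float64(0.42), -0.14)
```

The estimate is borderline because the corner pixel was read roughly. I'll check whether the lid is still moving and locate the corner more finely.

```bash
python3 - <<'E'
from h import *
env.dwell(.5)
im=viewer.read_camera('scene')[:,:,::-1]
print(cv2.absdiff(im,cv2.imread('pics/s3.png')).max())
cv2.imwrite('pics/c4.png',cv2.resize(im[155:275,190:370],None,fx=4,fy=4,interpolation=cv2.INTER_CUBIC))
bx,by,q=frame(-np.radians(13.1)); c=np.array([.5933,.1228,0])+.067*bx
p=viewer.camera_params('scene'); f=192/np.tan(np.radians(p['fovy'])/2)
K=np.array([[f,0,p['cx']],[0,f,p['cy']],[0,0,1]])
for a in(.3,.4,.5):
  X=np.array([c+bx*(.1-.132*np.cos(a))+by*y+[0,0,.075+.132*np.sin(a)] for y in(-.14,.14)])
  v=R.from_quat(p['orientation']).inv().apply(X-p['position'])*[1,-1,-1]
  uv=cv2.projectPoints(v,np.zeros(3),np.zeros(3),K,p['distortion'])[0][:,0]
  print(a,uv.round(1).tolist(),((uv-[190,155])*4).round(0).tolist())
E
```

```text
23
0.3 [[235.9, 169.3], [348.2, 224.9]] [[183.0, 57.0], [633.0, 279.0]]
0.4 [[234.1, 165.0], [347.7, 220.3]] [[177.0, 40.0], [631.0, 261.0]]
0.5 [[232.0, 161.0], [346.7, 216.2]] [[168.0, 24.0], [627.0, 245.0]]
```

View pics/c4.png

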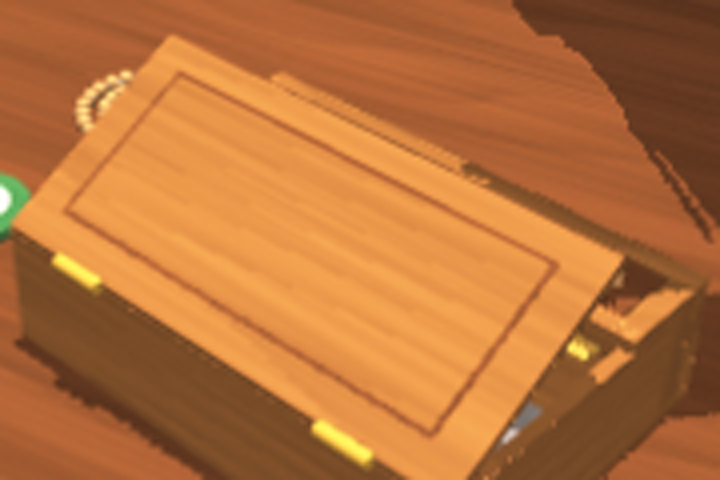

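```bash
python3 - <<'E'
from h import *
env.dwell(1.0)
a=viewer.read_camera('scene')[:,:,::-1]
d=cv2.absdiff(a,cv2.imread('pics/s3.png')).max(2)
print('lid',d[155:300,190:370].max(),'things moved vs start',end=' ')
e=cv2.absdiff(a,cv2.imread('pics/scene0.png')).max(2)
print(e[195:220,165:193].max(),e[230:350,370:445].max())
bx,by,q=frame(-np.radians(13.1)); c=np.array([.5933,.1228,0])+.067*bx
p=viewer.camera_params('scene'); f=192/np.tan(np.radians(p['fovy'])/2)
K=np.array([[f,0,p['cx']],[0,f,p['cy']],[0,0,1]])
for t in(.008,.012):
 for g in(.4,.5):
  X=np.array([c+bx*(.1-.132*np.cos(g)+t*np.sin(g))+by*y+[0,0,.075-t+t*np.cos(g)+.132*np.sin(g)] for y in(-.14,.14)])
  v=R.from_quat(p['orientation']).inv().apply(X-p['position'])*[1,-1,-1]
  print(t,g,((cv2.projectPoints(v,np.zeros(3),np.zeros(3),K,p['distortion'])[0][:,0]-[190,155])*4).round(0).tolist())
E
```

```text
lid 3 things moved vs start 21 76
0.008 0.4 [[172.0, 43.0], [627.0, 266.0]]
0.008 0.5 [[163.0, 28.0], [622.0, 251.0]]
0.012 0.4 [[170.0, 45.0], [624.0, 268.0]]
0.012 0.5 [[160.0, 30.0], [619.0, 254.0]]
```

The lid is still, and its corners fit about 0.45–0.5 rad with the hinge at the lid's underside, so it is at its stop. The things beside the box look unmoved, so I'm handing in.

```bash
python3 -c "
from h import *
print(order.sign_off(), read_state()['t'])"
```

```text
the job is handed in; nothing more can be done
the job is handed in; nothing more can be done
```

The catch was the panel at y = +50 mm: pressing it 6 mm in opened the lid by itself, and with the hand clear and the things beside the box looking unmoved in the pictures, I handed the job in; the hand-in gave no verdict.

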